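# Close and latch the gasketed egg transit case

## Robot

A 6-joint arm with a two-finger parallel gripper is mounted at the origin on a cart in front of the work surface, level with it; the furniture and walls round the work are solid. World frame = base frame: x ahead of the robot, y to its left, z up, the work surface at z = 0. Lengths are in mm, angles in rad, forces in N, time in s.
With the tool pointing down it reaches from about 250 to 775 mm from the base axis. Payload 4 kg.
Tool frame: the origin (TCP) lies between the finger pads; the fingertips stand 22 mm ahead of it and the grasp point (between the pads) lies 3 mm ahead of it; z points along the fingers, y is the line along which they close (so a half turn about z gives the same grasp; the last joint's range is limited). The gripper opens to 85 mm and grips with 20 to 120 N. Pads are 22 mm wide; open, the fingers measure 114 mm over their backs; the gripper's body (76 mm by 85 mm) begins 54 mm behind the grasp point. The pads swing forward as they close: fully open they stand 13 mm farther back than shut.
Start: joints at [1.176, 0.087, 1.371, -0, 1.684, -0.103], TCP at [158.23, 526.762, 253.341] pointing down, gripper open.
Joint ranges: [-3.1, 3.1], [-0.76, 2.03], [0.27, 2.55], [-1.08, 4.22], [0.17, 2.65], [-2.57, 2.57]. Speed limits (rad/s): [2.79, 2.79, 3.14, 3.14, 3.14, 3.14].

## Interface

Orientations are given as [roll, pitch, yaw] about the fixed x, y, z axes, in that order (R = Rz(yaw) Ry(pitch) Rx(roll)).
In Python, from cell import bot gives the robot as it stands.
- The arm moves only by the tool play_rows, never from a script. Its argument "rows" is a list of rows, each a list of 5 numbers: the shift along the tool's x, y, z in a scale on which 1.0 is 80 cm, then the turn about the tool's z in fractions of the full range, 1 being 90 degrees, then the finger opening in m, from 0 to 0.0854. In form: [[x, y, z, twist, fingers], ...]. A call has 1 to 5 rows; each row is the pose to reach, as a shift and turn from the pose commanded when the call began, along the tool's axes at that moment; what a row does not reach only later rows make up. A row lasts 1/10 s, in which the tool goes at most 50 mm and 8.59 degrees, less where a joint would pass 70% of its speed; a pose out of reach is approached as far as the arm can. A shift or turn number past 1, either way, is cut back to 1. A call with a gripper value outside its range is refused whole. The fingers move at their own pace and stop on an object; the grip force is fixed at half the most. Time passes only in rows, so rows that repeat a pose let the fingers close. It gives the time, the measured TCP pose, the force, the opening and the grip force at its end, in the units of the state.
- bot.sense(): the state, without advancing time (a new reading comes with each control period).
- bot.capture(name): name is "scene" or "top"; returns (picture, depth): 480x640x3 uint8, blue, green, red; 480x640 float32, mm along the optical axis (not along the pixel's ray), 0 where there is no reading.
- bot.calibration(name): a dict with "fx", "fy", "cx", "cy" (pixels), "R" (3x3) and "t" (3): a world point X has camera coordinates R X + t. Camera axes: x right, y down, z forward; pixel columns grow to the right and rows downward; lengths in mm; the calibration is good to about 2 mm. A picture is of the moment at which its call begins. calibration takes no time and is no camera call.
- bot.job_done(): hands the job in; it is judged then, once.
The state is a dict: "time": time; "qpos": joint angles; "qvel": joint speeds; "joint_efforts": joint torques, N m; "position": TCP position; "orientation": TCP orientation; "ft_force": force on the tool from outside, world axes, zero at the start; "torque": the same for the moment, N m; "opening": finger opening in mm; "gripper_force": force on a finger pad.
Only numpy, scipy, OpenCV 4.12 (cv2) and the standard library are available. Lean on these libraries where they do the work, as an engineer would, in place of code of your own. Each camera call takes 0.05 s, during which the arm holds its last target. There are 200 camera calls.

## Task

The dark green transit case with the tray of eggs is packed. Bring its lid down gently, without slamming it, then swing the wire loop of the front latch up and over so that its bar hooks behind the lip of the keeper on the lid (raise the lever as far as that needs), and press the lever down until it snaps flat against the case and holds the lid tight on its seal. Leave the other things on the bench where they are, and let go of the case.

Things in the scene. Friction and masses are not known exactly. Their poses are not given: they have to be found in the camera images.
- case: dark green plastic transit case, eggs inside, steel toggle latch at the middle of its front; 140 (x) x 220 (y) mm, rim 105 mm high, 142 mm with the lid shut; does not shift. Origin: centre of the underside; x points from the front (latch side, x = -70 mm, towards the robot) to the back, y left, z up
- lid_hinge (a point): middle of the lid's hinge line along y at the back of the case (case frame 76, 0, 106 mm). In the shut lid's frame the front face lies 146 mm before it, the underside level with it and the top 36 mm above it
- case_lid (a joint): opening angle of the lid, rad: 0.45 to 0.95 at the start, about 0.04 lying loose on the springy rubber seal (front edge some 6 mm too high, 9 N squeezes it 1 mm), about 0.01 latched tight. The hinge is stiff: the lid stays where it is left and takes 1 to 6 N at its front edge to move
- lid_edge (a point): middle of the lid's top front edge, 3 mm behind its front face. The lid is 220 mm wide; its top is plain for 40 mm behind the edge, then comes a folded black carrying handle, 10 mm high. The keeper sticks out of the front face at its middle
- keeper (a point): seat of the hooked bar's centre in the steel keeper on the lid's front: a shelf 24 mm wide (y), 14 mm out from the face, with an upturned lip at its outer end. Trough 9 mm wide between lip and face; lip 6 mm high over the trough's floor; the seat is 3 mm above the floor and 4.5 mm before the face. Axes like the case's, tilting with the lid
- latch_lever (a joint): lever angle, rad: 0 hanging flat on the case (latched), 1.57 straight out, stop at 2.3 (slanting up and out). Starts at 1.6 to 2.2; friction (0.09 N m) holds it where it is left. The bar clears the lip only with the lever above about 1.85 (lid loose on its seal). With the loop hooked, pressing down takes up to 7 N at the end; over centre it snaps to 0 and stays
- lever_pin (a point): the pin that the lever turns on, along y, 14 mm before the front face of the case at height 85 mm (case frame -84, 0, 85 mm)
- lever_tip (a point): middle of the lever's free end. Steel plate 32 mm wide, 3 mm thick; with the lever at 0 its outer face is 8.5 mm before the pin, from 6 mm above to 42 mm below it; the end flares out to 12.5 mm before and 55.5 mm below the pin
- latch_loop (a joint): swing of the wire loop up from its stop on the lever, rad: 0 at the stop, where it rests at first (bar beyond the lever's end, loop 0.35 rad off the lever's line); about 2.87 latched. It swings freely: lever + loop + 0.35 = 1.57 is straight out, 3.14 upright; short of upright it falls back out, past it it leans on lid or keeper
- loop_bar (a point): middle of the loop's cross bar: round wire 6 mm thick, 48 mm long along y, on two side arms (42 mm clear between them) that run 58 mm to the loop's pin
- loop_pin (a point): the pin in the lever that the loop turns on, along y, 14 mm from the lever's pin; with the lever at 0 it is 13.5 mm below and 3.6 mm behind (towards the case) the lever's pin, and turns with the lever
- notebook: green clothbound register 210x150x18 mm lying to the right; bystander, origin under its centre
- pen_a: black and white pen 135 mm long on the register; bystander
- egg_tray_b: white card tray 100x100x40 mm with blue eggs, to the left; bystander, origin under its centre
- specimen_box: clear specimen box 68x85x40 mm with two eggs on cotton, to the left beside the wooden egg case; bystander, origin under its centre
- glue_brush: flat brush with a blue handle, 134 mm, at the right by the lamp's base; bystander
- egg_drill: slim metal pin vice 124 mm, to the left behind the specimen box; bystander

How it is judged (in metres and radians):
On the way, in this order (a step that is already met when the one before it is completed fails the run):
1. the lid is down on its seal (value of joint case_lid below 0.055 rad), for 0.2 s.
2. with the lid down, the loop's bar lies behind the keeper's lip while the lever is still up (value of joint case_lid below 0.055 rad and x of loop_bar in the frame of keeper between -0.004 and 0.004 m and z of loop_bar in the frame of keeper between -0.003 and 0.003 m and value of joint latch_lever above 0.5 rad), for 0.1 s.
At the end, for the whole second after the job is handed in: the loop's bar sits in the keeper (within 4 mm along x and 3 mm in height of its seat), the lever is down flat (below 0.1 rad) and the lid is pulled tight on its seal (below 0.02 rad) (x of loop_bar in the frame of keeper between -0.004 and 0.004 m and z of loop_bar in the frame of keeper between -0.003 and 0.003 m and value of joint latch_lever below 0.1 rad and value of joint case_lid below 0.02 rad); the robot touches nothing.
It fails at once if the lid is slammed (it shuts faster than 2 rad/s) (velocity of joint case_lid below -2 rad/s).
It fails at once if a bystander is shifted by more than 30 mm (distance of any of notebook, pen_a, egg_tray_b, specimen_box, glue_brush, egg_drill from where it was at the start of the episode above 0.03 m).
It also fails if it takes over 67 s, if anything falls off the work surface, if the arm or the gripper's body presses on something with over 40 N, if the wrist force passes 120 N, or if a joint passes its speed limit or range.

## Working session

There is one attempt and no reset: what is moved stays moved. The work goes in short steps, Python scripts to look and compute and a tool call to move; the robot and the scene stay as the last step left them, time stands still between calls to the robot, and variables do not carry over. Pictures are saved under pics/ and viewed, at most 10 in all, crops included, and the job is handed in when it is done.

Besides the shell and the picture viewer there is one more tool, called after "Request:" by a JSON object that holds its "api" and its "payload", one argument or row to a line. play_rows: Moves the arm, as the interface text tells. Its arguments: {"type":"object","properties":{"rows":{"type":"array"}},"required":["rows"]}

```bash
ls; mkdir -p pics; python3 - <<'E'
from cell import bot
import cv2,numpy as np
for n in("scene","top"):
    p,d=bot.capture(n); cv2.imwrite(f"pics/{n}0.png",p); np.save(f"{n}0.npy",d)
    c=bot.calibration(n); print(n,{k:np.round(np.array(v),3).tolist() for k,v in c.items()})
s=bot.sense(); print(s)
E
```

```text
pics
scene {'fx': 516.871, 'fy': 516.871, 'cx': 309.496, 'cy': 228.408, 'R': [[-0.724, 0.69, -0.003], [0.564, 0.589, -0.578], [-0.397, -0.42, -0.816]], 't': [408.345, -281.121, 1577.171]}
top {'fx': 454.113, 'fy': 454.113, 'cx': 318.516, 'cy': 245.52, 'R': [[-0.032, -0.999, -0.0], [-0.977, 0.031, -0.209], [0.209, -0.006, -0.978]], 't': [21.132, 602.075, 945.34]}
{'time': 0.1, 'qpos': array([ 1.17589595e+00,  8.79079741e-02,  1.37211510e+00, -1.62241505e-05,
        1.68360437e+00, -1.03081614e-01]), 'qvel': array([-0.00033969, -0.00265941, -0.00274378, -0.00023424,  0.00208329,
        0.00105876]), 'joint_efforts': array([ 2.13264124e-03, -3.53015041e+01, -3.14219213e+01, -2.36911765e-04,
        7.89444748e-03,  7.65316983e-07]), 'position': array([158.07450737, 526.37083779, 252.23536306]), 'orientation': array([-3.13956701e+00, -1.93338481e-04,  2.84977189e+00]), 'ft_force': array([0.84915524, 0.72134742, 0.83877334]), 'torque': array([-0.02229126,  0.01244946,  0.01178764]), 'gripper_force': 0.0, 'opening': 85.31028432092442}
```

View pics/scene0.png

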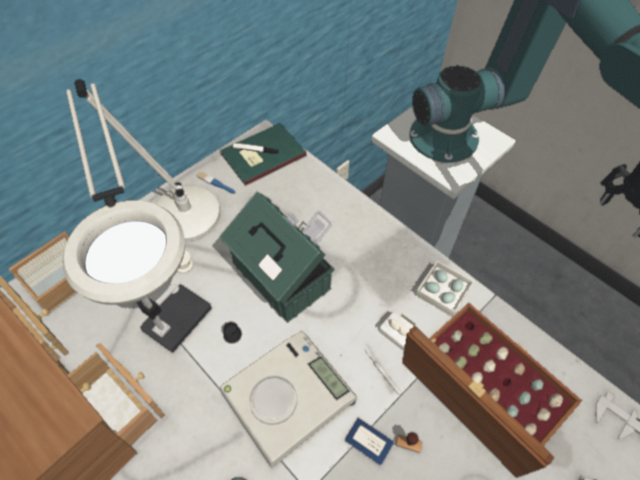

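View pics/top0.png

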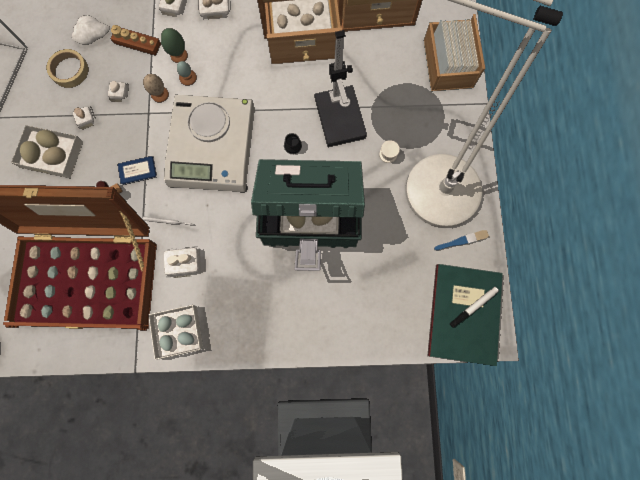

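```bash
cat > h.py <<'E'
from cell import bot
import cv2,numpy as np
def cloud(n,d):
    c=bot.calibration(n); R=np.array(c["R"]);t=np.array(c["t"]).ravel()
    v,u=np.mgrid[:480,:640]
    P=np.stack([(u-c["cx"])/c["fx"]*d,(v-c["cy"])/c["fy"]*d,d],-1)
    return (P-t)@R
def proj(n,X):
    c=bot.calibration(n); p=np.atleast_2d(X)@np.array(c["R"]).T+np.array(c["t"]).ravel()
    return np.c_[p[:,0]/p[:,2]*c["fx"]+c["cx"],p[:,1]/p[:,2]*c["fy"]+c["cy"]]
def crop(src,u0,v0,w,h,k,out): 
    cv2.imwrite(out,cv2.resize(src[v0:v0+h,u0:u0+w],None,fx=k,fy=k,interpolation=cv2.INTER_CUBIC))
E
python3 - <<'E'
from h import *
a=cv2.imread("pics/top0.png");b=cv2.imread("pics/scene0.png")
A=cv2.resize(a[150:290,240:380],None,fx=4.2,fy=4.2,interpolation=2)
crop(a,245,155,130,130,4,"pics/tc.png")
d=np.load("top0.npy");W=cloud("top",d)
for v in range(160,290,4): print(v,[tuple(int(x) for x in W[v,u]) for u in (262,280,306,330,345,358)])
E
```

```text
160 [(776, 117, 141), (774, 78, 141), (773, 23, 140), (830, -33, 0), (828, -70, 1), (827, -102, 1)]
164 [(763, 116, 149), (762, 78, 148), (761, 23, 146), (759, -27, 148), (759, -59, 145), (757, -86, 148)]
168 [(752, 115, 155), (749, 77, 160), (748, 23, 158), (745, -26, 161), (745, -57, 159), (746, -85, 153)]
172 [(740, 114, 163), (736, 76, 170), (736, 23, 166), (735, -25, 163), (734, -56, 165), (735, -84, 160)]
176 [(729, 113, 169), (727, 76, 171), (724, 23, 174), (718, -24, 184), (722, -55, 174), (724, -83, 165)]
180 [(716, 112, 179), (714, 76, 181), (713, 23, 179), (708, -24, 191), (711, -55, 179), (712, -81, 174)]
184 [(706, 112, 183), (704, 75, 187), (699, 23, 196), (698, -23, 195), (700, -54, 187), (701, -80, 182)]
188 [(695, 111, 191), (693, 75, 193), (692, 23, 192), (691, -23, 191), (689, -53, 193), (689, -79, 190)]
192 [(684, 110, 197), (683, 75, 197), (681, 24, 198), (681, -23, 196), (679, -52, 197), (680, -78, 194)]
196 [(673, 109, 206), (673, 74, 203), (672, 24, 202), (670, -22, 203), (670, -52, 201), (669, -77, 203)]
200 [(665, 109, 208), (664, 74, 208), (661, 24, 209), (
[... 1513 characters left out ...]
), (579, -59, 0), (578, -90, -3)]
264 [(575, 135, 1), (574, 93, 2), (553, 29, 111), (571, -24, -5), (569, -58, 2), (569, -89, -1)]
268 [(566, 135, 2), (565, 93, 0), (543, 29, 123), (561, -23, -1), (560, -58, 0), (559, -89, -1)]
272 [(557, 135, -2), (555, 93, 0), (553, 32, 3), (551, -23, 2), (550, -58, 0), (550, -88, -1)]
276 [(547, 135, 0), (546, 93, 1), (544, 33, 0), (542, -22, -1), (541, -57, -3), (540, -88, -2)]
280 [(538, 135, -1), (536, 93, 4), (534, 33, 1), (533, -22, 1), (531, -57, 0), (530, -87, 2)]
284 [(528, 135, 0), (527, 93, 1), (525, 33, 0), (523, -22, 3), (522, -56, 1), (522, -87, -2)]
288 [(519, 135, 2), (517, 93, 2), (516, 33, 0), (514, -21, -2), (513, -56, 0), (512, -86, 3)]
```

View pics/tc.png

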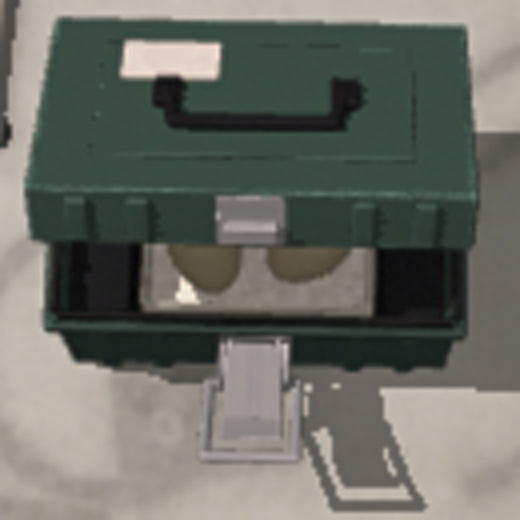

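```bash
cat >> h.py <<'E'
from scipy.optimize import least_squares
def Rz(a): return np.array([[np.cos(a),-np.sin(a),0],[np.sin(a),np.cos(a),0],[0,0,1.]])
def Ryy(a): return np.array([[np.cos(a),0,np.sin(a)],[0,1,0],[-np.sin(a),0,np.cos(a)]])
H=np.array([76,0,106.])
def toW(pose,P): return np.atleast_2d(P)@Rz(pose[2]).T+np.array([pose[0],pose[1],0])
def lidC(phi,P): return np.atleast_2d(P)@Ryy(phi).T+H   # lid opens: front goes up
E
python3 - <<'E'
from h import *
c=np.array([[28,188],[472,192],[30,242],[470,247],[57,17],[468,25],[47,325],[465,332]])/4.+[245-.4,155-.4]
L=np.array([[-146,110,36],[-146,-110,36],[-146,110,0],[-146,-110,0],[2,110,36],[2,-110,36]])
Rm=np.array([[-70,110,105],[-70,-110,105.]])
def f(p): return (proj("top",toW(p,np.r_[lidC(p[3],L),Rm]))-c)
r=least_squares(lambda p:f(p)[[0,1,2,3,6,7]].ravel(),[680,20,-.035,.5]); print(r.x,np.round(f(r.x),1))
W=cloud("top",np.load("top0.npy"))
def g(p):
    Q=(W[188:203,258:358].reshape(-1,3)-[p[0],p[1],0])@Rz(p[2])-H
    Q=Q@Ryy(p[3]); return Q[:,2]-36
r2=least_squares(lambda p:np.r_[f(p)[[0,1,2,3,6,7]].ravel(),g(p)*.03],r.x); print(r2.x,np.round(f(r2.x),1),g(r2.x).mean(),g(r2.x).std())
p=r2.x
Q=(W[238:273,296:320].reshape(-1,3)-[p[0],p[1],0])@Rz(p[2])
Q=Q[(Q[:,2]>60)]
print(np.round(Q[::6]).tolist())
print("pin",toW(p,[-84,0,85]),"edge",toW(p,lidC(p[3],[-143,0,36])),toW(p,lidC(0.04,[-143,0,36])))
E
```

```text
[ 6.84148472e+02  2.08289505e+01 -4.37151042e-02  5.65922703e-01] [[-1.6 -0.2]
 [ 1.9  0.1]
 [-0.3  0.3]
 [ 0.9  0.3]
 [-0.9 -1.9]
 [-1.3 -2.7]
 [ 0.3 -0. ]
 [-1.3 -0.6]]
[ 6.55685739e+02  2.16047578e+01 -4.09667605e-02  8.02967327e-01] [[-3.1 -3.5]
 [ 3.2 -3.5]
 [-2.2 -0. ]
 [ 2.6 -0.3]
 [-0.9  9. ]
 [-1.4  7.9]
 [ 0.1 13.1]
 [-0.9 12.3]] -8.423906820420326 26.583222019656326
[[-44.0, 27.0, 100.0], [-44.0, 14.0, 101.0], [-44.0, 1.0, 102.0], [-44.0, -12.0, 101.0], [-40.0, 28.0, 72.0], [-46.0, 14.0, 99.0], [-45.0, 1.0, 96.0], [-45.0, -12.0, 97.0], [-40.0, 29.0, 64.0], [-47.0, 14.0, 96.0], [-45.0, 1.0, 86.0], [-47.0, -12.0, 96.0], [-48.0, 18.0, 90.0], [-49.0, 5.0, 93.0], [-48.0, -8.0, 90.0], [-51.0, 18.0, 92.0], [-50.0, 5.0, 89.0], [-51.0, -8.0, 92.0], [-52.0, 21.0, 88.0], [-54.0, 7.0, 97.0], [-53.0, -6.0, 94.0], [-54.0, 21.0, 85.0], [-56.0, 7.0, 96.0], [-56.0, -6.0, 94.0], [-54.0, -18.0, 87.0], [-58.0, 9.0, 95.0], [-57.0, -3.0, 92.0], [-58.0, -16.0, 97.0], [-60.0, 9.0, 95.0], [-61.0, -4.0, 97.0], [-60.0, -16.0, 96.0], [-63.0, 7.0, 95.0], [-63.0, -6.0, 97.0], [-66.0, 18.0, 98.0], [-66.
[... 959 characters left out ...]
.0, 108.0], [-96.0, -4.0, 109.0], [-96.0, -23.0, 111.0], [-98.0, 10.0, 111.0], [-98.0, -2.0, 111.0], [-98.0, -21.0, 114.0], [-101.0, 12.0, 114.0], [-101.0, -0.0, 114.0], [-101.0, -13.0, 114.0], [-102.0, 15.0, 111.0], [-103.0, 2.0, 114.0], [-103.0, -11.0, 114.0], [-106.0, -21.0, 119.0], [-111.0, 24.0, 122.0], [-114.0, 20.0, 126.0], [-113.0, 8.0, 126.0], [-113.0, -5.0, 123.0], [-113.0, -17.0, 124.0], [-115.0, 20.0, 123.0], [-115.0, 8.0, 123.0], [-115.0, -5.0, 126.0], [-114.0, -17.0, 121.0], [-117.0, 6.0, 121.0], [-117.0, -7.0, 123.0], [-117.0, -19.0, 125.0]]
pin [[571.75621688  25.04500317  85.        ]] edge [[658.25848192  21.49930182 233.88180149]] [[590.29465047  24.28511846 147.68967863]]
```

```bash
python3 - <<'E'
from h import *
W=cloud("top",np.load("top0.npy"))
# rim top front strip & lid top plane & lid front
def reg(v0,v1,u0,u1): return W[v0:v1,u0:u1].reshape(-1,3)
def inC(p,X): return (X-[p[0],p[1],0])@Rz(p[2])
top=np.r_[reg(190,202,258,300),reg(190,202,316,356)]; fr=np.r_[reg(207,213,262,290),reg(208,213,325,350)]
def g(p):
    a=(inC(p,top)-H)@Ryy(p[3]); b=(inC(p,fr)-H)@Ryy(p[3])
    return np.r_[a[:,2]-36,b[:,0]+146]
cc=np.array([[28,188],[472,192],[47,325],[465,332],[30,242],[470,247]])/4.+[244.6,154.6]
P=lambda p:np.r_[lidC(p[3],[[-146,110,36],[-146,-110,36]]),[[-70,110,105],[-70,-110,105]],lidC(p[3],[[-146,110,0],[-146,-110,0]])]
f=lambda p:proj("top",toW(p,P(p)))-cc
r=least_squares(lambda p:np.r_[g(p)*.1,f(p).ravel()*2],[684,21,-.044,.55],loss='soft_l1');p=r.x
print(p,np.round(f(p),1).tolist(),np.median(g(p)[:len(top)]),np.median(g(p)[len(top):]))
# same with depth only for phi (yaw/x/y fixed)
q=least_squares(lambda p:g(p),p,loss='soft_l1').x; print(q)
np.save("pose.npy",p)
L=inC(p,reg(240,268,302,314)); L=L[L[:,2]>70]
def lev(a): # outer face line: normal dist 8.5 from pin
    d=L[:,[0,2]]-[-84,85]; n=np.array([-np.cos(a),-np.sin(a)]) ; return d@n
for v in range(238,275,2): print(v,np.round(inC(p,W[v,[303,308,313]]),0).tolist())
E
```

```text
[ 6.83442304e+02  2.07918044e+01 -4.56398210e-02  5.65954215e-01] [[-1.6, 0.0], [1.9, 0.5], [0.3, 0.2], [-1.3, -0.2], [-0.3, 0.5], [0.9, 0.8]] -0.49593744755481595 0.18480932785857362
[ 7.49917309e+02  1.40775100e+03 -4.77516731e-02  5.61376224e-01]
238 [[-72.0, 11.0, 99.0], [-72.0, 0.0, 102.0], [-72.0, -11.0, 102.0]]
240 [[-74.0, 11.0, 91.0], [-73.0, 1.0, 86.0], [-73.0, -10.0, 86.0]]
242 [[-80.0, 11.0, 96.0], [-79.0, 0.0, 95.0], [-78.0, -10.0, 91.0]]
244 [[-85.0, 11.0, 98.0], [-83.0, 0.0, 94.0], [-84.0, -11.0, 97.0]]
246 [[-88.0, 11.0, 95.0], [-88.0, 0.0, 94.0], [-89.0, -11.0, 98.0]]
248 [[-93.0, 11.0, 97.0], [-93.0, -0.0, 98.0], [-93.0, -11.0, 96.0]]
250 [[-98.0, 11.0, 98.0], [-98.0, -0.0, 99.0], [-98.0, -11.0, 99.0]]
252 [[-103.0, 10.0, 101.0], [-102.0, -0.0, 100.0], [-102.0, -11.0, 99.0]]
254 [[-107.0, 10.0, 103.0], [-107.0, -0.0, 102.0], [-106.0, -11.0, 99.0]]
256 [[-112.0, 10.0, 103.0], [-112.0, -1.0, 106.0], [-112.0, -11.0, 104.0]]
258 [[-117.0, 10.0, 107.0], [-117.0, -1.0, 108.0], [-116.0, -11.0, 107.0]]
260 [[-121.0, 10.0, 109.0], [-121.0, -1.0, 110.0], [-121.0, -11.0, 107.0]]
262 [[-126.0, 9.0, 111.0], [-126.0, -1.0, 112.0], [-126.0, -12.0, 111.0]]
264 [[-131.0, 9.0, 114.0], [-131.0, -1.0, 114.0], [-130.0, -12.0, 114.0]]
266 [[-116.0, 14.0, -3.0], [-116.0, 2.0, 2.0], [-116.0, -10.0, 0.0]]
268 [[-141.0, 9.0, 124.0], [-141.0, -2.0, 127.0], [-141.0, -12.0, 124.0]]
270 [[-144.0, 9.0, 121.0], [-145.0, -2.0, 122.0], [-145.0, -12.0, 124.0]]
272 [[-131.0, 13.0, 2.0], [-130.0, 1.0, 2.0], [-130.0, -10.0, -1.0]]
274 [[-135.0, 13.0, 2.0], [-135.0, 1.0, -1.0], [-134.0, -10.0, -1.0]]
```

```bash
cat >> h.py <<'E'
from scipy.spatial.transform import Rotation as Ro
def plan(tips,opening=0):
    """tips: case-frame fingertip points (22 mm ahead of TCP); prints shifts (m) in tool axes and twist (deg) to line tool x with -case x"""
    p=np.load("pose.npy"); s=bot.sense(); X=np.array(s["position"]); R=Ro.from_euler("xyz",s["orientation"]).as_matrix()
    Rg=Rz(p[2])@np.diag([-1,1,-1.]); 
    tw=np.degrees(Ro.from_matrix(R.T@Rg).as_rotvec())
    for q in tips:
        w=toW(p,q)[0]+[0,0,22]; print(np.round((w-X)@R/1000,4).tolist(),"w",np.round(w),"turn",np.round(tw,1))
def where():
    p=np.load("pose.npy"); s=bot.sense(); X=np.array(s["position"])-[0,0,22]
    print("t",round(s["time"],2),"tip(case)",np.round((X-[p[0],p[1],0])@Rz(p[2]),1),"F",np.round(s["ft_force"],1),"op",round(s["opening"],1))
def arc(a,pt=(-128,0,36),up=0): return lidC(a,pt)[0]+[0,0,up]
E
python3 - <<'E'
from h import *
plan([[*arc(.566)[:2],260],arc(.566,up=8)])
E
```

```text
[-0.6363, -0.3362, -0.0292] w [671.  21. 282.] turn [ -0.1  -0.  -14.1]
[-0.6363, -0.3361, 0.0178] w [671.  21. 235.] turn [ -0.1  -0.  -14.1]
```

Careful with the scale: shifts go in shares of 80 cm and turns go in shares of 90 degrees. That gives: -0.2 m / 0.8 = -0.25, -0.03 m / 0.8 = -0.0375, -14 degrees / 90 = -0.1556.

Request:
{"api": "play_rows", "payload": {
  "rows": [
    [-0.05,-0.0275,-0.0125,-0.0333,0],
    [-0.1,-0.055,-0.025,-0.0667,0],
    [-0.15,-0.0825,-0.0375,-0.1,0],
    [-0.2,-0.11,-0.0375,-0.1333,0],
    [-0.25,-0.1375,-0.0375,-0.1556,0]
  ]
}}

```text
time: 0.6
position: [319.0, 362.5, 283.4]
orientation: [3.141, 0.0, 3.096]
ft_force: [-0.0, 1.0, -0.3]
opening: 12.3
gripper_force: 0.0
```

```bash
python3 - <<'E'
from h import *
where();plan([[*arc(.566)[:2],260]])
E
```

```text
t 0.6 tip(case) [-379.6  324.7  261.4] F [-0.   1.  -0.3] op 12.3
[-0.3668, -0.3249, 0.0014] w [671.  21. 282.] turn [0. 0. 0.]
```

In the tool's units: -0.17 m / 0.8 = -0.2125, -0.15 m / 0.8 = -0.1875.

Request:
{"api": "play_rows", "payload": {
  "rows": [
    [-0.0425,-0.0375,0,0,0],
    [-0.085,-0.075,0,0,0],
    [-0.1275,-0.1125,0,0,0],
    [-0.17,-0.15,0,0,0],
    [-0.2125,-0.1875,0,0,0]
  ]
}}

```text
time: 1.1
position: [481.7, 204.4, 282.8]
orientation: [3.142, -0.001, 3.094]
ft_force: [0.2, -0.2, 0.8]
opening: -0.0
gripper_force: 0.0
```

In the tool's units: -0.17 m / 0.8 = -0.2125, -0.15 m / 0.8 = -0.1875.

Request:
{"api": "play_rows", "payload": {
  "rows": [
    [-0.0425,-0.0375,0,0,0],
    [-0.085,-0.075,0,0,0],
    [-0.1275,-0.1125,0,0,0],
    [-0.17,-0.15,0,0,0],
    [-0.2125,-0.1875,0,0,0]
  ]
}}

```text
time: 1.6
position: [644.4, 46.6, 282.5]
orientation: [3.141, -0.001, 3.094]
ft_force: [0.3, -0.1, -0.1]
opening: -0.0
gripper_force: 0.0
```

```bash
python3 - <<'E'
from h import *
where();plan([arc(.566,up=5)]+[arc(a,up=0) for a in (.566,.54,.5,.46,.42,.38,.34,.3,.26,.22,.18,.14,.1,.07,.04,.03)])
E
```

```text
t 1.6 tip(case) [-40.1  24.  260.5] F [ 0.3 -0.1 -0.1] op -0.0
[-0.0275, -0.0239, 0.0505] w [671.  21. 232.] turn [ 0.  -0.1 -0.1]
[-0.0275, -0.0239, 0.0555] w [671.  21. 227.] turn [ 0.  -0.1 -0.1]
[-0.025, -0.0239, 0.0578] w [668.  21. 225.] turn [ 0.  -0.1 -0.1]
[-0.0212, -0.0239, 0.0615] w [664.  22. 221.] turn [ 0.  -0.1 -0.1]
[-0.0176, -0.024, 0.0654] w [661.  22. 217.] turn [ 0.  -0.1 -0.1]
[-0.0141, -0.024, 0.0694] w [657.  22. 213.] turn [ 0.  -0.1 -0.1]
[-0.0108, -0.024, 0.0736] w [654.  22. 209.] turn [ 0.  -0.1 -0.1]
[-0.0076, -0.024, 0.0779] w [651.  22. 205.] turn [ 0.  -0.1 -0.1]
[-0.0046, -0.024, 0.0823] w [648.  22. 200.] turn [ 0.  -0.1 -0.1]
[-0.0019, -0.024, 0.0868] w [645.  23. 196.] turn [ 0.  -0.1 -0.1]
[0.0008, -0.024, 0.0914] w [642.  23. 191.] turn [ 0.  -0.1 -0.1]
[0.0032, -0.024, 0.0962] w [640.  23. 186.] turn [ 0.  -0.1 -0.1]
[0.0054, -0.024, 0.101] w [638.  23. 182.] turn [ 0.  -0.1 -0.1]
[0.0074, -0.024, 0.1059] w [636.  23. 177.] turn [ 0.  -0.1 -0.1]
[0.0088, -0.024, 0.1097] w [634.  23. 173.] turn [ 0.  -0.1 -0.1]
[0.0101, -0.024, 0.1134] w [633.  23. 169.] turn [ 0.  -0.1 -0.1]
[0.0105, -0.024, 0.1147] w [633.  23. 168.] turn [ 0.  -0.1 -0.1]
```

In the tool's units: 0.046 m / 0.8 = 0.0575, -0.024 m / 0.8 = -0.03.

Request:
{"api": "play_rows", "payload": {
  "rows": [
    [-0.02,-0.015,0.0163,0,0],
    [-0.0413,-0.03,0.0325,0,0],
    [-0.0413,-0.03,0.045,0,0],
    [-0.0413,-0.03,0.0525,0,0],
    [-0.0413,-0.03,0.0575,0,0]
  ]
}}

```text
time: 2.1
position: [674.5, 23.5, 236.6]
orientation: [3.141, -0.002, 3.095]
ft_force: [-0.3, 0.5, -0.6]
opening: -0.0
gripper_force: 0.0
```

In the tool's units: 0.015 m / 0.8 = 0.0188, 0.002 m / 0.8 = 0.0025.

Request:
{"api": "play_rows", "payload": {
  "rows": [
    [0.0013,0,0.0038,0,0],
    [0.0025,0,0.0075,0,0],
    [0.0038,0,0.0113,0,0],
    [0.0063,0,0.015,0,0],
    [0.01,0,0.0188,0,0]
  ]
}}

```text
time: 2.6
position: [667.5, 23.3, 223.4]
orientation: [3.141, 0.002, 3.095]
ft_force: [0.4, 1.2, 3.4]
opening: -0.1
gripper_force: 1.1
```

```bash
python3 - <<'E'
from h import *
where()
E
```

```text
t 2.6 tip(case) [-16.1   1.8 201.4] F [0.4 1.2 3.4] op -0.1
```

In the tool's units: 0.023 m / 0.8 = 0.0288, 0.015 m / 0.8 = 0.0188.

Request:
{"api": "play_rows", "payload": {
  "rows": [
    [0.005,0,0.0063,0,0],
    [0.01,0,0.0125,0,0],
    [0.0138,0,0.0188,0,0],
    [0.0175,0,0.0238,0,0],
    [0.02,0,0.0288,0,0]
  ]
}}

```text
time: 3.1
position: [650.8, 23.6, 198.6]
orientation: [3.142, -0.001, 3.094]
ft_force: [-0.6, 0.5, 2.2]
opening: 0.3
gripper_force: 1.0
```

In the tool's units: 0.022 m / 0.8 = 0.0275, 0.018 m / 0.8 = 0.0225.

Request:
{"api": "play_rows", "payload": {
  "rows": [
    [0.0038,0,0.0063,0,0],
    [0.0075,0,0.0125,0,0],
    [0.0113,0,0.0175,0,0],
    [0.0138,0,0.0225,0,0],
    [0.0163,0,0.0275,0,0]
  ]
}}

```text
time: 3.6
position: [638.4, 24.2, 176.9]
orientation: [-3.142, 0.0, 3.094]
ft_force: [0.7, 0.2, 1.2]
opening: -0.4
gripper_force: 0.6
```

```bash
python3 - <<'E'
from h import *
where()
plan([arc(a) for a in (.1,.07,.05,.04,.03,.02)])
E
```

```text
t 3.6 tip(case) [-45.2   1.3 154.9] F [0.7 0.2 1.2] op -0.4
[0.0026, -0.0013, 0.0003] w [636.  23. 177.] turn [-0.   0.  -0.1]
[0.004, -0.0013, 0.0041] w [634.  23. 173.] turn [-0.   0.  -0.1]
[0.0049, -0.0013, 0.0066] w [633.  23. 170.] turn [-0.   0.  -0.1]
[0.0053, -0.0013, 0.0078] w [633.  23. 169.] turn [-0.   0.  -0.1]
[0.0057, -0.0013, 0.0091] w [633.  23. 168.] turn [-0.   0.  -0.1]
[0.0061, -0.0013, 0.0104] w [632.  23. 167.] turn [-0.   0.  -0.1]
```

In the tool's units: 0.0095 m / 0.8 = 0.0119, 0.004 m / 0.8 = 0.005.

Request:
{"api": "play_rows", "payload": {
  "rows": [
    [0.0025,0,0.0038,0,0],
    [0.005,0,0.0075,0,0],
    [0.0063,0,0.01,0,0],
    [0.0063,0,0.0119,0,0],
    [0.0063,0,0.0119,0,0]
  ]
}}

```text
time: 4.1
position: [633.3, 24.5, 169.0]
orientation: [-3.142, 0.001, 3.094]
ft_force: [-1.1, -0.0, 5.1]
opening: 0.1
gripper_force: 2.4
```

In the tool's units: 0.002 m / 0.8 = 0.0025, 0.001 m / 0.8 = 0.0013.

Request:
{"api": "play_rows", "payload": {
  "rows": [
    [0,0,0.0013,0,0],
    [0,0,0.0025,0,0],
    [0,0,0.0025,0,0],
    [0,0,0.0025,0,0],
    [0,0,0.0025,0,0]
  ]
}}

```text
time: 4.6
position: [633.3, 24.6, 168.6]
orientation: [-3.142, 0.001, 3.094]
ft_force: [-3.4, -0.8, 9.2]
opening: 0.2
gripper_force: 4.8
```

In the tool's units: 0.14 m / 0.8 = 0.175, 0.1 m / 0.8 = 0.125.

Request:
{"api": "play_rows", "payload": {
  "rows": [
    [0,0,-0.0063,0,0.04],
    [0.0125,0,-0.0375,0,0.04],
    [0.0688,0,-0.0438,0,0.04],
    [0.125,0,-0.0438,0,0.04],
    [0.175,0,-0.0438,0,0.04]
  ]
}}

```text
time: 5.1
position: [491.5, 31.3, 200.2]
orientation: [3.141, -0.001, 3.094]
ft_force: [-0.1, -0.3, 0.0]
opening: 39.9
gripper_force: 0.0
```

```bash
python3 - <<'E'
from h import *
where()
p,d=bot.capture("top"); q,e=bot.capture("scene")
cv2.imwrite("pics/t1.png",np.hstack([cv2.resize(p[150:280,240:370],(400,400),interpolation=2),cv2.resize(q[180:310,220:350],(400,400),interpolation=2)]))
W=cloud("top",d);P=np.load("pose.npy")
def inC(X): return (X-[P[0],P[1],0])@Rz(P[2])
for v in range(160,272,4): print(v,np.round(inC(W[v,[270,308,345]])).tolist())
V=cloud("scene",e);Q=inC(V);m=(abs(Q[...,1])<100)&(Q[...,0]>-66)&(Q[...,0]<70)&(Q[...,2]>138)&(Q[...,2]<160)
print(m.sum(),np.polyfit(Q[m][:,0],Q[m][:,2],1))
Q=inC(W);m=(abs(Q[...,1])<100)&(Q[...,0]>-66)&(Q[...,0]<70)&(Q[...,2]>138)&(Q[...,2]<160)
print(m.sum(),np.polyfit(Q[m][:,0],Q[m][:,2],1))
E
```

```text
t 5.1 tip(case) [-192.2    1.8  178.2] F [-0.1 -0.3  0. ] op 39.9
160 [[147.0, 100.0, 1.0], [148.0, 7.0, 2.0], [151.0, -85.0, -2.0]]
164 [[137.0, 100.0, 1.0], [138.0, 7.0, -0.0], [138.0, -84.0, 3.0]]
168 [[70.0, 83.0, 142.0], [70.0, 2.0, 144.0], [128.0, -84.0, 3.0]]
172 [[61.0, 82.0, 142.0], [62.0, 2.0, 143.0], [64.0, -77.0, 141.0]]
176 [[51.0, 82.0, 145.0], [53.0, 2.0, 143.0], [54.0, -77.0, 142.0]]
180 [[43.0, 82.0, 141.0], [43.0, 1.0, 145.0], [45.0, -77.0, 143.0]]
184 [[33.0, 81.0, 145.0], [34.0, 1.0, 147.0], [35.0, -76.0, 146.0]]
188 [[25.0, 81.0, 145.0], [25.0, 1.0, 145.0], [26.0, -76.0, 147.0]]
192 [[16.0, 80.0, 145.0], [16.0, 1.0, 148.0], [19.0, -77.0, 143.0]]
196 [[7.0, 80.0, 145.0], [7.0, 1.0, 147.0], [8.0, -76.0, 148.0]]
200 [[-2.0, 80.0, 146.0], [-2.0, 0.0, 149.0], [0.0, -77.0, 145.0]]
204 [[-12.0, 79.0, 149.0], [-11.0, 0.0, 150.0], [-9.0, -76.0, 146.0]]
208 [[-20.0, 79.0, 148.0], [-21.0, -0.0, 155.0], [-18.0, -76.0, 149.0]]
212 [[-29.0, 78.0, 149.0], [-27.0, 0.0, 147.0], [-26.0, -76.0, 148.0]]
216 [[-38.0, 78.0, 151.0], [-36.0, -0.0, 148.0], [-35.0, -76.0, 147.0]]
220 [[-4
[... 349 characters left out ...]
-54.0, 541.0]]
240 [[-176.0, 32.0, 540.0], [-176.0, -12.0, 540.0], [-176.0, -54.0, 542.0]]
244 [[-182.0, 31.0, 543.0], [-181.0, -12.0, 542.0], [-180.0, -54.0, 544.0]]
248 [[-186.0, 31.0, 542.0], [-185.0, -12.0, 541.0], [-186.0, -54.0, 546.0]]
252 [[-190.0, 31.0, 540.0], [-190.0, -12.0, 542.0], [-190.0, -54.0, 545.0]]
256 [[-195.0, 31.0, 540.0], [-195.0, -12.0, 542.0], [-195.0, -54.0, 547.0]]
260 [[-200.0, 31.0, 542.0], [-199.0, -12.0, 541.0], [-199.0, -54.0, 545.0]]
264 [[-204.0, 31.0, 539.0], [-203.0, -12.0, 539.0], [-204.0, -54.0, 546.0]]
268 [[-208.0, 31.0, 537.0], [-208.0, -12.0, 538.0], [-208.0, -54.0, 544.0]]
4375 [-3.83796287e-02  1.45564602e+02]
5539 [-4.37169883e-02  1.46785741e+02]
```

View pics/t1.png

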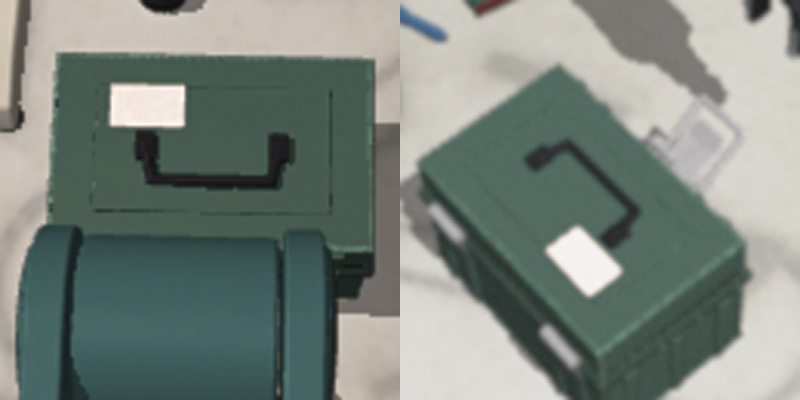

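```bash
python3 - <<'E'
from h import *
P=np.load("pose.npy")
c=np.array([[160,65],[20,160],[345,245],[200,355]])/3.077+[219.7,179.7]
print(c.round(1).tolist(),proj("scene",toW(P,lidC(.04,[[-146,-110,36],[2,-110,36],[-146,110,36],[2,110,36]]))).round(1).tolist())
print("bar",proj("top",toW(P,[[-141,0,125.4],[-141,24,125.4],[-141,-24,125.4]])).round(1).tolist(), "lever tip",proj("top",toW(P,[[-130.6,16,117.7],[-130.6,-16,117.7]])).round(1).tolist())
c=np.array([[60,55],[373,62],[50,222],[372,252]])/3.077+[239.7,149.7]
print(c.round(1).tolist(),proj("top",toW(P,lidC(.04,[[2,110,36],[2,-110,36],[-146,110,36],[-146,-110,36]]))).round(1).tolist())
plan([[-162,0,170],[-162,0,116]])
E
```

```text
[[271.7, 200.8], [226.2, 231.7], [331.8, 259.3], [284.7, 295.1]] [[271.0, 198.3], [221.3, 232.7], [332.5, 256.3], [281.3, 296.4]]
bar [[307.2, 268.0], [295.6, 267.9], [318.9, 268.2]] lever tip [[299.7, 263.6], [315.1, 263.8]]
[[259.2, 167.6], [360.9, 169.8], [255.9, 221.8], [360.6, 231.6]] [[257.3, 163.7], [360.7, 165.0], [253.9, 230.5], [361.4, 231.9]]
[-0.0335, -0.002, 0.0068] w [522.  28. 192.] turn [ 0.  -0.3 -0.1]
[-0.0339, -0.002, 0.0608] w [522.  28. 138.] turn [ 0.  -0.3 -0.1]
```

In the tool's units: 0.06 m / 0.8 = 0.075, 0.05 m / 0.8 = 0.0625.

Request:
{"api": "play_rows", "payload": {
  "rows": [
    [-0.0188,-0.0013,0.015,0,0.04],
    [-0.0375,-0.0025,0.03,0,0.04],
    [-0.04,-0.0025,0.0475,0,0.04],
    [-0.04,-0.0025,0.0625,0,0.04],
    [-0.04,-0.0025,0.075,0,0.04]
  ]
}}

```text
time: 5.7
position: [524.7, 27.8, 139.0]
orientation: [3.141, -0.003, 3.094]
ft_force: [0.1, -0.2, -1.0]
opening: 40.2
gripper_force: 0.0
```

In the tool's units: -0.028 m / 0.8 = -0.035, -0.022 m / 0.8 = -0.0275.

Request:
{"api": "play_rows", "payload": {
  "rows": [
    [-0.0063,0,0,0,0.04],
    [-0.0125,0,0,0,0.04],
    [-0.02,0,-0.005,0,0.04],
    [-0.0275,0,-0.01,0,0.04],
    [-0.035,0,-0.015,0,0.04]
  ]
}}

```text
time: 6.2
position: [554.6, 26.3, 154.1]
orientation: [3.141, 0.002, 3.094]
ft_force: [0.5, 0.6, -0.1]
opening: 40.2
gripper_force: 0.0
```

```bash
python3 - <<'E'
from h import *
where()
q,e=bot.capture("scene");p,d=bot.capture("top")
cv2.imwrite("pics/t2.png",np.hstack([cv2.resize(p[150:280,240:370],(400,400),interpolation=2),cv2.resize(q[150:250,250:350],(400,400),interpolation=2)]))
E
```

```text
t 6.2 tip(case) [-128.9   -0.4  132.1] F [ 0.5  0.6 -0.1] op 40.2
```

View pics/t2.png

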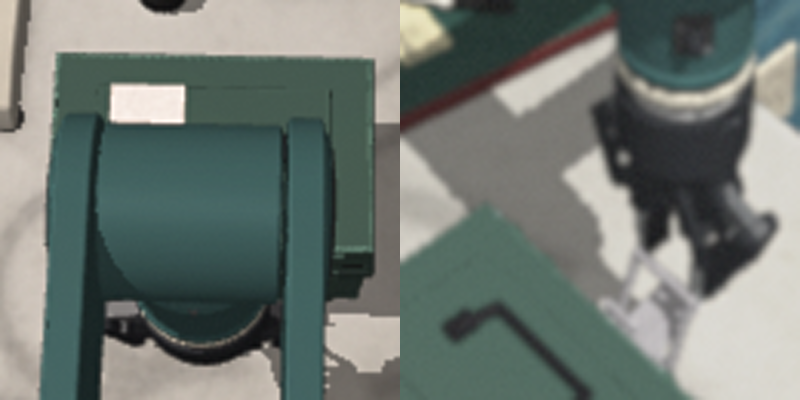

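In the tool's units: -0.022 m / 0.8 = -0.0275, -0.003 m / 0.8 = -0.0038.

Request:
{"api": "play_rows", "payload": {
  "rows": [
    [-0.0063,0,-0.0038,0,0.04],
    [-0.0125,0,-0.0063,0,0.04],
    [-0.0188,0,-0.0063,0,0.04],
    [-0.0238,0,-0.0063,0,0.04],
    [-0.0275,0,-0.0063,0,0.04]
  ]
}}

```text
time: 6.8
position: [575.7, 25.3, 157.6]
orientation: [3.141, -0.0, 3.094]
ft_force: [0.2, 0.3, -1.2]
opening: 40.0
gripper_force: 0.0
```

In the tool's units: -0.016 m / 0.8 = -0.02, -0.014 m / 0.8 = -0.0175.

Request:
{"api": "play_rows", "payload": {
  "rows": [
    [-0.005,0,0,0,0.04],
    [-0.01,0,0,0,0.04],
    [-0.015,0,0,0,0.04],
    [-0.0175,0,0,0,0.04],
    [-0.02,0,0,0,0.04]
  ]
}}

```text
time: 7.3
position: [591.5, 24.5, 157.8]
orientation: [3.142, -0.0, 3.094]
ft_force: [0.4, -1.2, -0.8]
opening: 40.0
gripper_force: 0.0
```

```bash
python3 - <<'E'
from h import *
where()
q,e=bot.capture("scene")
cv2.imwrite("pics/t3.png",cv2.resize(q[165:265,260:360],(600,600),interpolation=2))
P=np.load("pose.npy"); print((proj("scene",toW(P,[[-81,24,142],[-81,-24,142],[-83,12,137],[-83,-12,137],[-130.6,16,117.7],[-130.6,-16,117.7]]))-[260,165])*6)
E
```

```text
t 7.3 tip(case) [-92.   -0.5 135.8] F [ 0.4 -1.2 -0.8] op 40.0
[[308.25143145 396.01219853]
 [228.14996595 320.91339127]
 [291.90606796 381.65574312]
 [251.9821346  344.21689271]
 [388.32656796 351.83957103]
 [335.5210965  303.66107314]]
```

View pics/t3.png

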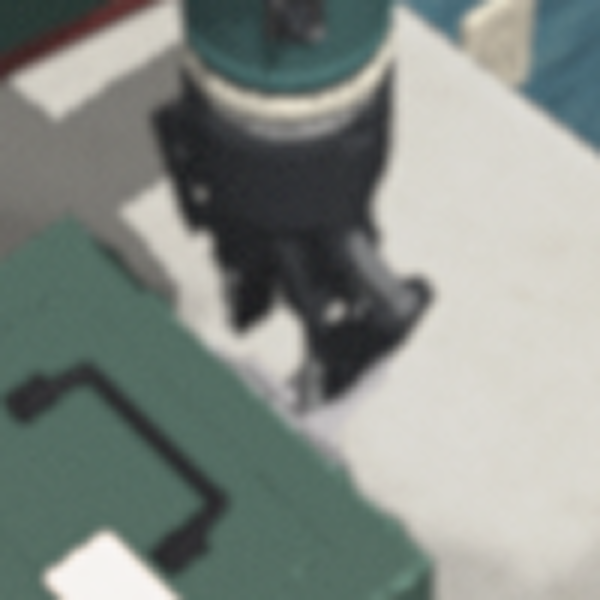

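In the tool's units: 0.125 m / 0.8 = 0.1563, 0.08 m / 0.8 = 0.1.

Request:
{"api": "play_rows", "payload": {
  "rows": [
    [0.0063,0,-0.0125,0,0.04],
    [0.025,0,-0.0563,0,0.04],
    [0.0625,0.0438,-0.075,0,0.02],
    [0.0875,0.1,-0.075,0,0],
    [0.0875,0.1563,-0.075,0,0]
  ]
}}

```text
time: 7.85
position: [525.6, 153.6, 220.6]
orientation: [3.141, 0.003, 3.093]
ft_force: [0.1, -0.7, -0.4]
opening: 0.1
gripper_force: 0.0
```

```bash
python3 - <<'E'
from h import *
where()
p,d=bot.capture("top");q,e=bot.capture("scene")
cv2.imwrite("pics/t4.png",np.hstack([cv2.resize(p[195:275,267:347],(400,400),interpolation=2),cv2.resize(q[180:260,265:345],(400,400),interpolation=2)]))
P=np.load("pose.npy")
def inC(X): return (X-[P[0],P[1],0])@Rz(P[2])
W=inC(cloud("top",d))
for v in range(218,272,2): print(v,np.round(W[v,[296,297,303,308,313,318,319]][:,[0,2]]).tolist())
E
```

```text
t 7.85 tip(case) [-163.8  125.5  198.6] F [ 0.1 -0.7 -0.4] op 0.1
218 [[-41.0, 150.0], [-41.0, 149.0], [-41.0, 149.0], [-41.0, 151.0], [-40.0, 148.0], [-40.0, 146.0], [-40.0, 148.0]]
220 [[-45.0, 146.0], [-45.0, 149.0], [-44.0, 146.0], [-44.0, 146.0], [-44.0, 145.0], [-44.0, 148.0], [-44.0, 147.0]]
222 [[-49.0, 147.0], [-49.0, 146.0], [-48.0, 146.0], [-49.0, 147.0], [-48.0, 146.0], [-48.0, 147.0], [-48.0, 147.0]]
224 [[-53.0, 147.0], [-53.0, 145.0], [-53.0, 147.0], [-52.0, 145.0], [-53.0, 146.0], [-53.0, 147.0], [-52.0, 146.0]]
226 [[-58.0, 150.0], [-57.0, 145.0], [-58.0, 148.0], [-57.0, 146.0], [-57.0, 148.0], [-57.0, 147.0], [-57.0, 147.0]]
228 [[-62.0, 146.0], [-62.0, 148.0], [-61.0, 144.0], [-61.0, 146.0], [-62.0, 149.0], [-61.0, 147.0], [-62.0, 149.0]]
230 [[-66.0, 148.0], [-66.0, 147.0], [-67.0, 150.0], [-66.0, 147.0], [-65.0, 147.0], [-65.0, 147.0], [-65.0, 148.0]]
232 [[-68.0, 138.0], [-69.0, 140.0], [-68.0, 140.0], [-68.0, 140.0], [-68.0, 141.0], [-69.0, 143.0], [-68.0, 139.0]]
234 [[-73.0, 141.0], [-73.0, 140.0], [-72.0, 139.0], [-73.0, 141.0], [-71.0, 136.0], [-72.0, 140.0
[... 1388 characters left out ...]
-1.0]]
260 [[-102.0, -1.0], [-102.0, 2.0], [-121.0, 107.0], [-120.0, 104.0], [-121.0, 109.0], [-101.0, -2.0], [-101.0, -3.0]]
262 [[-107.0, 0.0], [-107.0, 2.0], [-126.0, 109.0], [-126.0, 113.0], [-126.0, 111.0], [-106.0, -1.0], [-106.0, -0.0]]
264 [[-111.0, -1.0], [-112.0, 1.0], [-131.0, 114.0], [-131.0, 117.0], [-131.0, 115.0], [-111.0, 1.0], [-111.0, 3.0]]
266 [[-116.0, -1.0], [-116.0, 1.0], [-116.0, 2.0], [-116.0, 1.0], [-116.0, -0.0], [-116.0, -0.0], [-115.0, -2.0]]
268 [[-121.0, -0.0], [-121.0, -1.0], [-121.0, 1.0], [-121.0, 3.0], [-121.0, 3.0], [-120.0, 1.0], [-120.0, -1.0]]
270 [[-126.0, -0.0], [-126.0, 1.0], [-126.0, 1.0], [-125.0, -1.0], [-125.0, 0.0], [-125.0, -3.0], [-125.0, 0.0]]
```

View pics/t4.png

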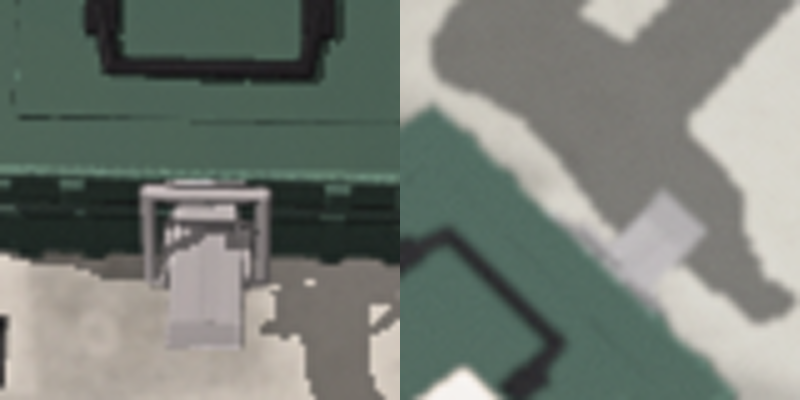

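In the tool's units: -0.126 m / 0.8 = -0.1575, -0.05 m / 0.8 = -0.0625, 42.5 degrees / 90 = 0.4722.

Request:
{"api": "play_rows", "payload": {
  "rows": [
    [0.0063,-0.0313,0,0.0944,0.085],
    [0.0125,-0.0625,0,0.1889,0.085],
    [0.0188,-0.0938,0,0.2833,0.085],
    [0.025,-0.125,0,0.3778,0.085],
    [0.03,-0.1575,0,0.4722,0.085]
  ]
}}

```text
time: 8.45
position: [496.7, 26.5, 218.5]
orientation: [3.141, 0.001, 2.346]
ft_force: [0.4, 0.1, 0.1]
opening: 72.2
gripper_force: 0.0
```

In the tool's units: 42.5 degrees / 90 = 0.4722.

Request:
{"api": "play_rows", "payload": {
  "rows": [
    [0,0,0,0.0944,0.085],
    [0,0,0,0.1889,0.085],
    [0,0,0,0.2833,0.085],
    [0,0,0,0.3778,0.085],
    [0,0,0,0.4722,0.085]
  ]
}}

```text
time: 8.95
position: [497.1, 27.2, 218.5]
orientation: [3.141, 0.0, 1.604]
ft_force: [-0.2, -0.2, 0.1]
opening: 85.3
gripper_force: 0.0
```

In the tool's units: 5 degrees / 90 = 0.0556.

Request:
{"api": "play_rows", "payload": {
  "rows": [
    [0,0,0,0.0556,0.085],
    [0,0,0,0.0556,0.085]
  ]
}}

```text
time: 9.15
position: [497.2, 27.4, 218.5]
orientation: [3.141, 0.0, 1.523]
ft_force: [-0.3, 0.0, 0.5]
opening: 84.8
gripper_force: 0.0
```

```bash
python3 - <<'E'
from h import *
where();s=bot.sense();print(s["qpos"].round(2),s["orientation"])
q,e=bot.capture("scene")
P=np.load("pose.npy")
Q=(cloud("scene",e)-[P[0],P[1],0])@Rz(P[2])
t=np.array([-188,0]); z0=s["position"][2]
# finger points: distance below TCP by x offset
m=(abs(Q[...,1])<40)&(Q[...,0]>-300)&(Q[...,0]<-100)&(Q[...,2]>z0-60)&(Q[...,2]<z0+40)
for zz in range(-45,30,5):
    k=m&(abs(Q[...,2]-z0-zz)<2.5)
    print(zz,k.sum(),np.round(np.percentile(Q[k][:,0],[2,20,50,80,98])) if k.sum()>5 else '')
cv2.imwrite("pics/t5.png",cv2.resize(q[120:260,260:400],(560,560),interpolation=2))
E
```

```text
t 9.15 tip(case) [-186.4   -1.9  196.5] F [-0.3  0.   0.5] op 84.8
[-0.06 -0.02  1.55 -0.    1.61 -0.01] [3.14096488e+00 2.97403704e-04 1.52295199e+00]
-45 0 
-40 0 
-35 0 
-30 0 
-25 0 
-20 0 
-15 0 
-10 7 [-229. -228. -227. -137. -136.]
-5 20 [-231. -229. -227. -141. -136.]
0 28 [-236. -229. -227. -131. -129.]
5 15 [-232. -228. -226. -130. -130.]
10 26 [-239. -228. -183. -129. -127.]
15 31 [-235. -229. -226. -133. -129.]
20 23 [-236. -228. -225. -135. -130.]
25 19 [-232. -228. -226. -138. -128.]
```

View pics/t5.png

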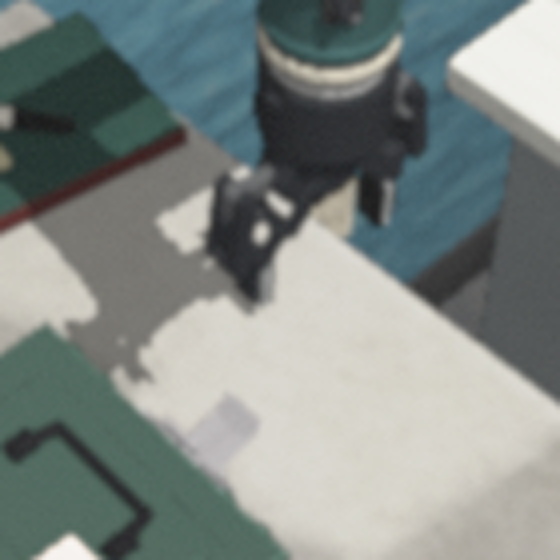

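In the tool's units: 0.092 m / 0.8 = 0.115, 0.002 m / 0.8 = 0.0025.

Request:
{"api": "play_rows", "payload": {
  "rows": [
    [0.0013,0.0075,0.0375,0,0.085],
    [0.0025,0.015,0.075,0,0.085],
    [0.0025,0.015,0.0938,0,0.085],
    [0.0025,0.015,0.1063,0,0.085],
    [0.0025,0.015,0.115,0,0.085]
  ]
}}

```text
time: 9.7
position: [509.3, 29.2, 125.4]
orientation: [-3.141, 0.0, 1.524]
ft_force: [-0.9, 0.7, 0.4]
opening: 84.9
gripper_force: 0.0
```

In the tool's units: 0.013 m / 0.8 = 0.0163, 0.01 m / 0.8 = 0.0125.

Request:
{"api": "play_rows", "payload": {
  "rows": [
    [0,0,0.0025,0,0.085],
    [0,-0.0013,0.005,0,0.085],
    [0,-0.0025,0.0088,0,0.085],
    [0,-0.0038,0.0125,0,0.085],
    [0,-0.005,0.0163,0,0.085]
  ]
}}

```text
time: 10.2
position: [505.8, 29.6, 113.2]
orientation: [3.14, -0.0, 1.523]
ft_force: [-0.5, -0.4, 1.2]
opening: 85.3
gripper_force: 0.7
```

In the tool's units: 0.01 m / 0.8 = 0.0125, 0.008 m / 0.8 = 0.01.

Request:
{"api": "play_rows", "payload": {
  "rows": [
    [0,-0.0013,0.0025,0,0.085],
    [0,-0.0025,0.005,0,0.085],
    [0,-0.0038,0.0075,0,0.085],
    [0,-0.0038,0.01,0,0.085],
    [0,-0.0038,0.0125,0,0.085]
  ]
}}

```text
time: 10.7
position: [502.7, 29.8, 103.1]
orientation: [3.141, -0.0, 1.523]
ft_force: [0.5, -0.2, 3.5]
opening: 84.9
gripper_force: 1.7
```

```bash
python3 - <<'E'
from h import *
where()
q,e=bot.capture("scene")
cv2.imwrite("pics/t6.png",cv2.resize(q[150:250,260:360],(600,600),interpolation=2))
E
```

```text
t 10.7 tip(case) [-180.9    0.7   81.1] F [ 0.5 -0.2  3.5] op 84.9
```

View pics/t6.png

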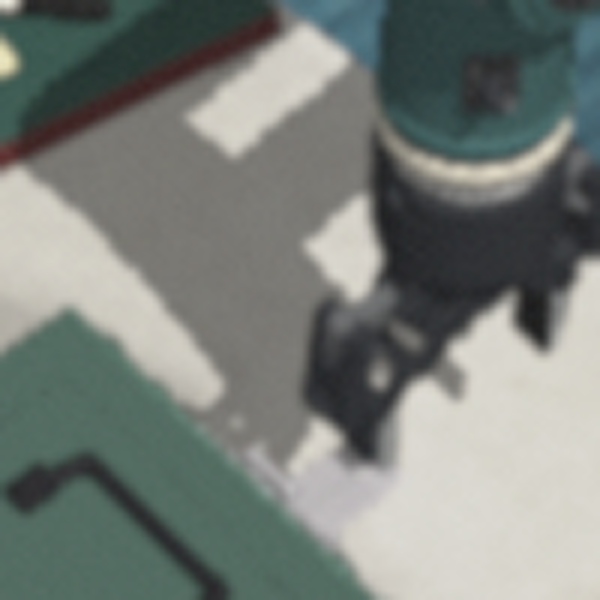

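Request:
{"api": "play_rows", "payload": {
  "rows": [
    [0,0,0.0025,0,0.085],
    [0,0,0.005,0,0.085],
    [0,0,0.0075,0,0.085],
    [0,0,0.0113,0,0.085],
    [0,0,0.015,0,0.085]
  ]
}}

```text
time: 11.25
position: [502.2, 29.8, 90.5]
orientation: [-3.141, -0.0, 1.523]
ft_force: [-0.9, 1.4, 5.3]
opening: 85.2
gripper_force: 2.5
```

In the tool's units: 0.014 m / 0.8 = 0.0175, 0.012 m / 0.8 = 0.015.

Request:
{"api": "play_rows", "payload": {
  "rows": [
    [0,0,0.0038,0,0.085],
    [0,0.0013,0.0075,0,0.085],
    [0,0.0025,0.0113,0,0.085],
    [0,0.0038,0.015,0,0.085],
    [0,0.005,0.0175,0,0.085]
  ]
}}

```text
time: 11.75
position: [505.6, 29.6, 76.0]
orientation: [-3.139, -0.0, 1.523]
ft_force: [-3.0, 1.1, 4.4]
opening: 84.9
gripper_force: 2.5
```

```bash
python3 - <<'E'
from h import *
where()
q,e=bot.capture("scene")
P=np.load("pose.npy")
Q=(cloud("scene",e)-[P[0],P[1],0])@Rz(P[2])
m=(abs(Q[...,1])<100)&(Q[...,0]>-64)&(Q[...,0]<70)&(Q[...,2]>132)&(Q[...,2]<149)
print(m.sum(),np.polyfit(Q[m][:,0],Q[m][:,2],1))
E
```

```text
t 11.75 tip(case) [-178.1    0.7   54. ] F [-3.   1.1  4.4] op 84.9
4110 [-9.68203610e-03  1.42918646e+02]
```

In the tool's units: 0.019 m / 0.8 = 0.0238, 0.01 m / 0.8 = 0.0125.

Request:
{"api": "play_rows", "payload": {
  "rows": [
    [0,0.0025,0.005,0,0.085],
    [0,0.005,0.0088,0,0.085],
    [0,0.0075,0.0125,0,0.085],
    [0,0.01,0.0175,0,0.085],
    [0,0.0113,0.0238,0,0.085]
  ]
}}

```text
time: 12.3
position: [517.0, 29.1, 57.9]
orientation: [3.138, -0.0, 1.523]
ft_force: [-0.4, -0.5, 3.4]
opening: 85.3
gripper_force: 1.2
```

In the tool's units: 0.016 m / 0.8 = 0.02, 0.014 m / 0.8 = 0.0175.

Request:
{"api": "play_rows", "payload": {
  "rows": [
    [0,0.0013,0.005,0,0.085],
    [0,0.0025,0.01,0,0.085],
    [0,0.005,0.015,0,0.085],
    [0,0.0075,0.0175,0,0.085],
    [0,0.01,0.02,0,0.085]
  ]
}}

```text
time: 12.8
position: [516.5, 29.4, 39.1]
orientation: [-3.124, -0.0, 1.524]
ft_force: [-21.4, 1.3, 8.2]
opening: 84.9
gripper_force: 0.0
```

In the tool's units: 0.007 m / 0.8 = 0.0088, 0.006 m / 0.8 = 0.0075.

Request:
{"api": "play_rows", "payload": {
  "rows": [
    [0,0.0025,0,0,0.085],
    [0,0.005,0,0,0.085],
    [0,0.0075,0,0,0.085],
    [0,0.0088,0,0,0.085]
  ]
}}

```text
time: 13.2
position: [516.0, 30.5, 35.8]
orientation: [-3.106, -0.002, 1.524]
ft_force: [-32.7, 4.2, 6.2]
opening: 85.0
gripper_force: 0.0
```

```bash
python3 - <<'E'
from h import *
where()
E
```

```text
t 13.2 tip(case) [-167.7    2.    13.8] F [-32.7   4.2   6.2] op 85.0
```

In the tool's units: -0.08 m / 0.8 = -0.1, -0.06 m / 0.8 = -0.075.

Request:
{"api": "play_rows", "payload": {
  "rows": [
    [0,-0.0088,0,0,0.085],
    [0,-0.0188,0,0,0.085],
    [0,-0.0625,0,0,0.085],
    [0,-0.075,-0.0375,0,0.085],
    [0,-0.075,-0.1,0,0.085]
  ]
}}

```text
time: 13.7
position: [465.7, 31.5, 117.7]
orientation: [-3.131, -0.0, 1.523]
ft_force: [1.5, 0.4, 0.3]
opening: 85.1
gripper_force: 0.0
```

In the tool's units: 0.15 m / 0.8 = 0.1875, 0.12 m / 0.8 = 0.15.

Request:
{"api": "play_rows", "payload": {
  "rows": [
    [0.05,0,-0.0375,0,0.085],
    [0.1,0,-0.0375,0,0.085],
    [0.15,0,-0.0375,0,0.085],
    [0.1875,0,-0.0375,0,0.085]
  ]
}}

```text
time: 14.1
position: [478.4, 183.3, 152.9]
orientation: [3.138, -0.002, 1.524]
ft_force: [-0.4, -0.7, -1.2]
opening: 84.8
gripper_force: 0.0
```

```bash
python3 - <<'E'
from h import *
where()
p,d=bot.capture("top");q,e=bot.capture("scene")
cv2.imwrite("pics/t7.png",np.hstack([cv2.resize(p[200:270,272:342],(400,400),interpolation=2),cv2.resize(q[180:260,265:345],(400,400),interpolation=2)]))
P=np.load("pose.npy")
W=(cloud("top",d)-[P[0],P[1],0])@Rz(P[2])
for v in range(226,272,2): print(v,np.round(W[v,[297,303,308,313,318]][:,[0,2]]).tolist())
for Q in (W,(cloud("scene",e)-[P[0],P[1],0])@Rz(P[2])):
    m=(abs(Q[...,1])<100)&(Q[...,0]>-64)&(Q[...,0]<70)&(Q[...,2]>132)&(Q[...,2]<149)
    print(m.sum(),np.polyfit(Q[m][:,0],Q[m][:,2],1))
E
```

```text
t 14.1 tip(case) [-212.3  153.   130.9] F [-0.4 -0.7 -1.2] op 84.8
226 [[-56.0, 142.0], [-57.0, 145.0], [-57.0, 145.0], [-56.0, 143.0], [-56.0, 143.0]]
228 [[-61.0, 144.0], [-60.0, 142.0], [-61.0, 146.0], [-61.0, 145.0], [-61.0, 145.0]]
230 [[-65.0, 142.0], [-65.0, 144.0], [-65.0, 144.0], [-65.0, 146.0], [-65.0, 145.0]]
232 [[-68.0, 138.0], [-68.0, 140.0], [-68.0, 141.0], [-68.0, 141.0], [-68.0, 140.0]]
234 [[-71.0, 131.0], [-71.0, 133.0], [-71.0, 132.0], [-69.0, 128.0], [-70.0, 131.0]]
236 [[-75.0, 130.0], [-75.0, 131.0], [-75.0, 132.0], [-74.0, 129.0], [-74.0, 129.0]]
238 [[-77.0, 121.0], [-79.0, 132.0], [-80.0, 136.0], [-79.0, 131.0], [-75.0, 115.0]]
240 [[-77.0, 105.0], [-82.0, 126.0], [-82.0, 125.0], [-82.0, 125.0], [-76.0, 100.0]]
242 [[-79.0, 90.0], [-79.0, 91.0], [-74.0, 70.0], [-73.0, 68.0], [-77.0, 86.0]]
244 [[-80.0, 78.0], [-83.0, 89.0], [-82.0, 87.0], [-82.0, 88.0], [-80.0, 77.0]]
246 [[-69.0, 2.0], [-86.0, 83.0], [-67.0, -2.0], [-68.0, -0.0], [-68.0, -0.0]]
248 [[-73.0, 1.0], [-90.0, 84.0], [-91.0, 87.0], [-91.0, 87.0], [-71.0, -7.0]]
250 [[-79.0, 3.0], [-90.0, 61.0], [
[... 224 characters left out ...]
.0, 1.0], [-92.0, 1.0], [-93.0, 4.0], [-92.0, 1.0]]
258 [[-97.0, 0.0], [-97.0, -2.0], [-97.0, 0.0], [-97.0, 2.0], [-96.0, -1.0]]
260 [[-102.0, -2.0], [-102.0, -1.0], [-101.0, -4.0], [-101.0, -0.0], [-101.0, -0.0]]
262 [[-107.0, 0.0], [-107.0, 0.0], [-107.0, 1.0], [-106.0, -1.0], [-106.0, 2.0]]
264 [[-111.0, -3.0], [-111.0, 0.0], [-111.0, -3.0], [-111.0, -1.0], [-110.0, -3.0]]
266 [[-116.0, -0.0], [-116.0, 2.0], [-116.0, 1.0], [-116.0, 4.0], [-116.0, 1.0]]
268 [[-121.0, 2.0], [-121.0, 2.0], [-120.0, -3.0], [-120.0, 0.0], [-120.0, -3.0]]
270 [[-126.0, 2.0], [-125.0, -0.0], [-126.0, 3.0], [-125.0, 1.0], [-125.0, 3.0]]
5533 [-1.00825784e-02  1.44116371e+02]
4100 [-1.06590538e-02  1.43048793e+02]
```

View pics/t7.png

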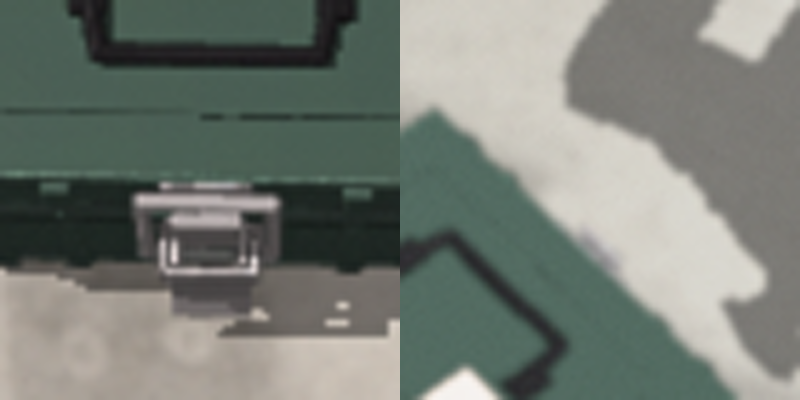

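```bash
python3 -c "
from cell import bot
print(bot.job_done())"
```

```text
the job is handed in; nothing more can be done
None
```

The lid is down on its seal, the loop's bar is hooked behind the keeper's lip and the lever has snapped flat. My last depth images put the lid at about 0.01 rad and show the lever hanging vertical. The arm stands clear of the case and did not touch the other things on the bench. I handed the job in at about 14 s and got no verdict back. The last push on the lever met about 33 N at the wrist before I backed off.

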